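# Put the potting scoop and the mister away on the balcony

### The job

Tidy up after potting: lay the orange scoop flat, open side up, inside the half-open drawer of the little wooden cabinet, then push the drawer fully shut. Also stand the chrome mister upright in the middle of the small raised cork block on top of the cabinet, setting it down gently. Do not tip the mister over, and leave the jar and the green pot where they are.

Things in the scene. Friction and masses are not known exactly. Their poses are not given: they have to be found in the camera images.
- scoop: loose orange plastic scoop, 177 mm long, 90 g, flat on the table, open side up. Origin: on the plane it lies on, below the handle's grip point; x towards the bowl, z up. Handle: bar 22 mm wide (y), 18 to 36 mm above the plane, x = -61 to +20 mm; end foot 26 mm wide, 36 mm high, x = -75 to -61. Bowl: x = +20 to +100, 56 mm wide, side walls 30 mm high, back wall (x = +22) 36 mm.
- mister: loose upright chrome plant mister, 150 mm tall, 280 g. Origin: centre of its underside. Round body 56 mm in diameter up to 85 mm, shoulder to 105, neck 24 mm in diameter to 122, then the spray head: a block 50 mm long (x = -21 to +29 mm), 24 mm wide (y), from 122 to 150 mm up; a black nozzle points to +x and ends at x = 40 mm. Any heading will do at the end.
- cab: fixed wooden cabinet with one drawer, on the robot's left, its front turned roughly to the robot's right (-y). 220 mm deep (x), 260 mm wide (y), 85 mm high. Origin: centre of its underside; its front looks to its own -x and the drawer slides out that way. Top board 12 mm thick, its front edge at x = -95 mm. The top is flat but for the cork block.
- cab_drawer0 (a joint): drawer opening in m: 0 fully shut, up to 0.149; it starts half open. The clear gap from above, between the cabinet's top board and the drawer's front wall, is the opening less 6 mm. It slides with about 1 N of friction and damping.
- drawer_floor (a point): centre of the drawer's inner floor, 22 mm above the table, moving with the drawer; axes as the cabinet's (x to the drawer's back, y across). Inside: x = -87 to +87 mm, y = -109 to +109 mm, walls 41 mm high. Front panel: 15 mm thick, outer face at x = -109 mm, 254 mm wide, top about 51 mm above the floor. Things lower than 48 mm pass under the top board.
- cab_drawer0_handle (a point): middle of the drawer's bar handle, moving with the drawer: a dark steel bar 11 mm in diameter, 120 mm long, 47 mm above the table, lying across the drawer (along the cabinet's y), 35 mm in front of the drawer's front face.
- plinth_top (a point): centre of the top of the small square cork block fixed on the cabinet's top: 60 x 60 mm, 25 mm high, its top 110 mm above the table. Axes as the cabinet's.
- plinth: the same fixed cork block, 60 x 60 x 25 mm; origin: centre of its underside.
- jar: glass jar with a brass-coloured twist cap, 72 mm in diameter, 95 mm tall, loose, a bystander. Origin: centre of its underside.
- green_pot: glazed green pot with a plant, 144 mm in diameter, pot 105 mm high, standing on a clear acrylic turntable 180 mm in diameter and 22 mm high, a bystander. Origin: centre of its underside.
Mind the look-alikes: they are no part of the job. Several things have the shape of the scoop; the one meant has the colours described above.

How it is judged:
On the way, in this order (a step that is already met when the one before it is completed fails the run):
1. the scoop lies flat in the drawer, let go, with the drawer still open (x of scoop in the frame of drawer_floor between -0.09 and 0.09 m and y of scoop in the frame of drawer_floor between -0.1 and 0.1 m and z of scoop in the frame of drawer_floor between -0.006 and 0.012 m and angle between scoop's own z axis and vertical below 0.2 rad and value of joint cab_drawer0 above 0.03 m and contact force between the fingers and scoop below 0.1 N), for 0.2 s.
2. the drawer is pushed shut (value of joint cab_drawer0 below 0.008 m), for 0.2 s.
At the end, for the whole second after the job is handed in: The scoop lies in the drawer, flat with its open side up (within 0.2 rad) and on the drawer's floor; the drawer is shut to within 8 mm; the mister stands upright (within 0.1 rad) and still on the cork block, its centre within 20 mm of the block's centre (x of scoop in the frame of drawer_floor between -0.09 and 0.09 m and y of scoop in the frame of drawer_floor between -0.1 and 0.1 m and z of scoop in the frame of drawer_floor between -0.006 and 0.012 m and angle between scoop's own z axis and vertical below 0.2 rad and value of joint cab_drawer0 below 0.008 m and horizontal distance between mister and plinth_top below 0.02 m and z of mister in the frame of plinth_top between -0.004 and 0.005 m and angle between mister's own z axis and vertical below 0.1 rad and linear speed of mister below 0.02 m/s); the robot touches nothing.
It fails at once if the mister is tipped over (past 0.7 rad) (angle between mister's own z axis and vertical above 0.7 rad).
It fails at once if the mister is dropped or slammed onto the cork block (over 60 N) (contact force between mister and plinth above 60 N).
It fails at once if the jar is moved by more than 40 mm (distance of jar from where it was at the start of the episode above 0.04 m).
It fails at once if the green pot is moved by more than 40 mm (distance of green_pot from where it was at the start of the episode above 0.04 m).
It also fails if it takes over 72 s, if anything falls off the work surface, if the arm or the gripper's body presses on something with over 40 N, if the wrist force passes 120 N, or if a joint passes its speed limit or range.

### The arm

A 6-joint arm with a two-finger parallel gripper is mounted at the origin on the work surface. World frame = base frame: x ahead of the robot, y to its left, z up, the work surface at z = 0. Lengths are in m, angles in rad, forces in N, time in s.
With the tool pointing down it reaches from about 0.3 to 0.875 m from the base axis. Payload 6.4 kg.
Tool frame: the origin (TCP) lies at the very end of the fingers, on their centre line; the grasp point (between the pads) lies behind it (r.grasp_offset is the z of the grasp point in the tool frame, in m); z points along the fingers, y is the direction in which the jaws open and shut (so a half turn about z gives the same grasp; the last joint's range is limited). The gripper opens to 85 mm and grips with 20 to 120 N. Pads are 22 mm wide; open, the fingers measure 114 mm over their backs; the gripper's body (76 mm by 85 mm) begins 54 mm behind the grasp point. The pads swing forward as they close: fully open they stand 13 mm farther back than shut.
Start: joints at [1.055, 0.181, 1.607, -0, 1.354, -0.206], TCP at [0.175, 0.548, 0.231] pointing down, gripper open.
Joint ranges: [-2.99, 2.99], [-0.89, 2.07], [0.3, 2.58], [-1.14, 4.28], [0, 2.63], [-3.12, 3.12]. Speed limits (rad/s): [2.57, 2.57, 3.01, 3.14, 3.14, 3.14].

### API

Orientations are given as [roll, pitch, yaw] about the fixed x, y, z axes, in that order (R = Rz(yaw) Ry(pitch) Rx(roll)).
In Python, from rig import r, eyes gives the robot as it stands.
- The arm moves only by the tool move_arm, never from a script. Its arguments are lists of equal length, an entry for each row: "offset": the shift along the tool's x, y, z in units of 6 cm (1.0 is 6 cm), a list of three; "dr": the turn, a rotation vector about the tool's x, y, z in units of 90 degrees (1.0 is 90 degrees), a list of three; "claw": the opening, from 0 (shut) to 1 (fully open). A call has 1 to 10 rows; each row shifts and turns the pose as measured when the row begins, along the tool's axes as they then stand; what a row does not reach is not made up. A row lasts 1/8 s, in which the tool goes at most 62.5 mm and 10.7 degrees, less where a joint would pass 70% of its speed; a pose out of reach is approached as far as the arm can. A call with a number of a shift or a turn outside -1 to 1 is refused whole. A call with a gripper value outside its range is refused whole. The fingers move at their own pace and stop on an object; "squeeze" is the grip in N (left out, the last holds). Time passes only in rows, so rows that do not move let the fingers close. It gives the time, the measured TCP pose, the force and the opening at its end, in the units of the state.
- r.get_obs(): the state, without advancing time (a new reading comes with each control period).
- eyes.camera(name): name is "scene" or "top" or "wrist"; returns the picture (420x560x3 uint8, red, green, blue); there is no depth.
- eyes.camera_model(name): a dict with "fx", "fy", "cx", "cy" (pixels), "pose" (4x4, takes a point from camera to world coordinates); the wrist camera has in their place "tool_from_camera" (4x4, takes a point from camera to tool coordinates, whose origin is the TCP and whose axes are the flange's). Camera axes: x right, y down, z forward; pixel columns grow to the right and rows downward; lengths in m; the calibration is good to about 2 mm. A picture is of the moment at which its call begins: read the wrist's pose just before it. camera_model takes no time and is no camera call.
- r.sign_off(): hands the job in, once; it reports no verdict.
The state is a dict: "t": time; "joint_positions": joint angles; "dq": joint speeds; "joint_torque": joint torques, N m; "tool_pos": TCP position; "tcp_rot": TCP orientation; "ft_force": force on the tool from outside, world axes, zero at the start; "moment": the same for the moment, N m; "grip_width": finger opening in m.
Only numpy, scipy, OpenCV 4.12 (cv2) and the standard library are available. Lean on these libraries where they do the work, as an engineer would, in place of code of your own. Each camera call takes 0.05 s, during which the arm holds its last target. There are 200 camera calls.

## Working session

There is one attempt and no reset: what is moved stays moved. The work goes in short steps, Python scripts to look and compute and a tool call to move; the robot and the scene stay as the last step left them, time stands still between calls to the robot, and variables do not carry over. Pictures are saved under pics/ and viewed, about 8 in all and at most 12, crops included, and the job is handed in when it is done.

Besides the shell and the picture viewer there is one more tool, called after "Request:" as name(argument=value, ...), one argument or row to a line, values as JSON. move_arm: Moves the arm, as the interface text tells. Shifts and turns lie within -1 to 1; 1 stands for 6 cm of shift or 90 degrees of turn. Its arguments: {"type":"object","properties":{"offset":{"type":"array","items":{"type":"array","items":{"type":"number","minimum":-1,"maximum":1}}},"dr":{"type":"array","items":{"type":"array","items":{"type":"number","minimum":-1,"maximum":1}}},"claw":{"type":"array","items":{"type":"number"}},"squeeze":{"type":"number"}},"required":["offset","dr","claw"]}

```bash
mkdir -p pics; ls
python3 - <<'E'
from rig import r, eyes
import cv2, numpy as np
for n in ("scene","top"):
    cv2.imwrite(f"pics/{n}0.png", eyes.camera(n)[:,:,::-1]); m=eyes.camera_model(n); print(n,m["fx"],m["cx"],m["cy"],np.round(m["pose"],3).tolist())
print(np.round(eyes.camera_model("wrist")["tool_from_camera"],3).tolist(),eyes.camera_model("wrist")["fx"])
print(r.get_obs(), r.grasp_offset)
E
```

```text
pics
scene 484.7821372093318 270.68008105283644 213.91276644901453 [[0.406, 0.779, -0.477, 1.221], [0.914, -0.337, 0.227, -0.402], [0.016, -0.528, -0.849, 1.472], [0.0, 0.0, 0.0, 1.0]]
top 437.2511211482341 267.8700096196968 219.00409939193028 [[-0.02, -0.992, 0.121, 0.29], [-1.0, 0.02, -0.004, -0.033], [0.001, -0.121, -0.993, 1.407], [0.0, 0.0, 0.0, 1.0]]
[[0.0, -0.957, -0.291, 0.075], [1.0, 0.0, -0.0, -0.001], [0.0, -0.291, 0.957, -0.143], [0.0, 0.0, 0.0, 1.0]] 370.1222522926766
{'t': 0.1, 'joint_positions': array([ 1.05472453e+00,  1.81453792e-01,  1.60791540e+00,  3.49879397e-06,
        1.35380069e+00, -2.06308580e-01]), 'dq': array([ 0.00097926, -0.00332327, -0.00259534,  0.00205813, -0.00014525,
       -0.00039956]), 'joint_torque': array([ 1.29325650e-03, -4.45882630e+01, -3.52237737e+01, -3.37584697e-04,
        4.19264150e-03,  1.01681266e-06]), 'tool_pos': array([0.17501448, 0.54719415, 0.23047796]), 'tcp_rot': array([-3.14004957e+00, -3.26435289e-04,  2.83182843e+00]), 'ft_force': array([ 0.77979324, -0.22929657, -0.56836182]), 'moment': array([ 0.05454299, -0.01580779, -0.01250432]), 'grip_width': 0.08536508809149099} -0.0187
```

View pics/scene0.png

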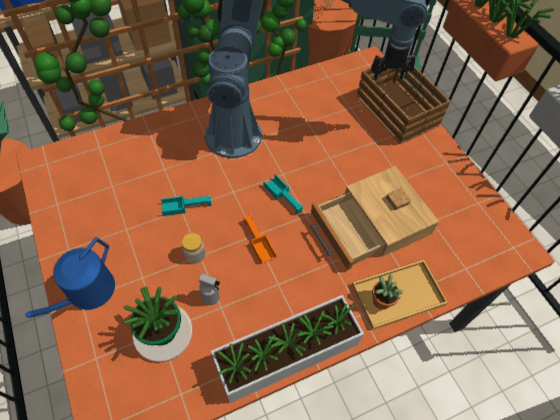

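View pics/top0.png

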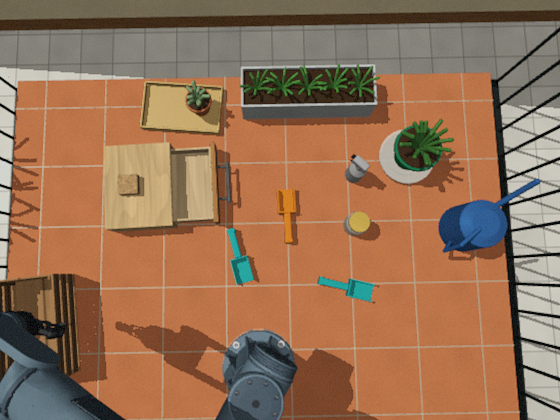

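Scene: the orange scoop is at top px (288,215), the mister at (357,168), the jar at (358,223), the cork at (127,184), and the drawer is open toward image right. Measuring them now.

```bash
cat > h.py <<'E'
from rig import r, eyes
import cv2, numpy as np
from scipy.spatial.transform import Rotation as R
def cam(n):
    m=eyes.camera_model(n)
    if n=="wrist":
        o=r.get_obs(); T=np.eye(4); T[:3,:3]=R.from_euler("xyz",o["tcp_rot"]).as_matrix(); T[:3,3]=o["tool_pos"]
        m["pose"]=T@m["tool_from_camera"]
    return m
def ray(m,uv,z):
    P=m["pose"]; d=P[:3,:3]@np.array([(uv[0]-m["cx"])/m["fx"],(uv[1]-m["cy"])/m["fy"],1]); o=P[:3,3]
    return o+d*(z-o[2])/d[2]
def proj(m,p):
    c=np.linalg.inv(m["pose"])@np.r_[p,1]; return np.array([m["fx"]*c[0]/c[2]+m["cx"],m["fy"]*c[1]/c[2]+m["cy"]])
def tooldelta(p,rpy=None):
    "shift to world point p in tool axes, units of 6 cm"
    o=r.get_obs(); M=R.from_euler("xyz",o["tcp_rot"]).as_matrix()
    return M.T@(np.array(p)-o["tool_pos"])/0.06
E
python3 - <<'E'
from h import *
m=cam("top"); im=cv2.imread("pics/top0.png")
for n,uv,z in [("board A",(105,146),.085),("board B",(171,143),.085),("board C",(173,227),.085),("board D",(105,229),.085),("cork",(127,184),.11),("front wall",(216,183),.073),("handle",(229,183),.047),("jar",(359,223),.095),("mister head",(359,162),.15)]:
    print(n,np.round(ray(m,uv,z),3))
hsv=cv2.cvtColor(im,cv2.COLOR_BGR2HSV); print("scoop",hsv[230,289],"table",hsv[230,310])
x0,y0=265,180; c=hsv[y0:255,x0:312]; mk=((c[...,0]>=11)&(c[...,0]<25)&(c[...,1]>180)).astype(np.uint8)
k=cv2.connectedComponentsWithStats(mk)[2]; print(k[:6])
cr=im[125:255,95:385]; cv2.imwrite("pics/crop1.png",cv2.resize(cr,None,fx=2.75,fy=2.75,interpolation=cv2.INTER_CUBIC))
E
```

```text
board A [0.69  0.463 0.085]
board B [0.695 0.258 0.085]
board C [0.432 0.251 0.085]
board D [0.43  0.457 0.085]
cork [0.563 0.385 0.11 ]
front wall [0.568 0.121 0.073]
handle [0.573 0.082 0.047]
jar [ 0.432 -0.313  0.095]
mister head [ 0.607 -0.309  0.15 ]
scoop [ 17 232 209] table [ 11 156 190]
[[   0    0   47   75 2850]
 [  12    8   21   55  673]
 [  34   29    1    1    1]
 [  31   45    1    1    1]]
```

View pics/crop1.png

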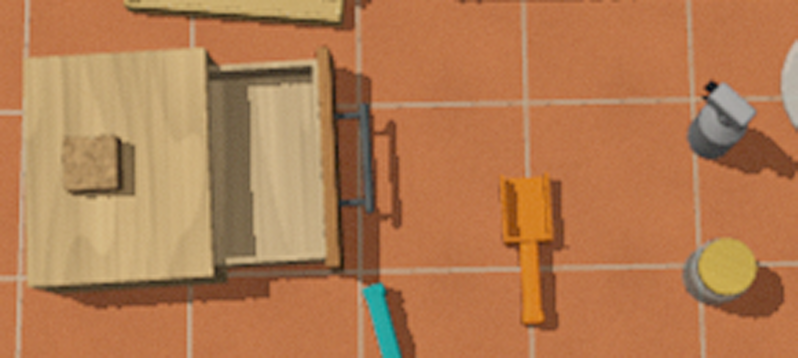

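Run:
```python
from h import *
m=cam("top"); im=cv2.imread("pics/top0.png"); hsv=cv2.cvtColor(im,cv2.COLOR_BGR2HSV)
x0,y0=265,180; c=hsv[y0:255,x0:312]; mk=((c[...,0]>=11)&(c[...,0]<25)&(c[...,1]>180)).astype(np.uint8)
n,l,s,_=cv2.connectedComponentsWithStats(mk); k=(l==1)
for row in range(8,63,6):
    xs=np.where(k[row])[0]; print(row+y0, xs.min()+x0,xs.max()+x0, np.round(ray(m,(xs.mean()+x0,row+y0),.033)[:2],4), len(xs))
e=np.where(k.any(1))[0]; print("ends",ray(m,(287,e.min()+y0),.03),ray(m,(288.5,e.max()+y0),.036))
cr=lambda u,v:(95+u/2.75,125+v/2.75)
for n,u,v,z in [("handle1",366,108,.047),("handle2",371,210,.047),("panelouter1",333,50,.073),("panelouter2",340,265,.073),("boardB",207,48,.085),("boardC",213,277,.085),("boardA",27,57,.085),("boardD",30,286,.085),("cork a",62,136,.11),("b",118,134,.11),("c",120,190,.11),("d",64,192,.11),("jar",727,267,.095),("mist base",710,147,0.0)]:
    print(n,np.round(ray(m,cr(u,v),z)[:2],3))
```

```text
188 293 294 [ 0.5554 -0.1221] 2
194 277 294 [ 0.5365 -0.0961] 18
200 277 295 [ 0.5171 -0.0972] 19
206 278 295 [ 0.4977 -0.0983] 18
212 278 295 [ 0.4785 -0.0978] 18
218 284 290 [ 0.4593 -0.0989] 7
224 284 291 [ 0.4401 -0.1   ] 8
230 285 291 [ 0.4211 -0.1011] 7
236 285 291 [ 0.4021 -0.1006] 7
242 285 292 [ 0.3831 -0.1017] 8
ends [ 0.55637147 -0.10150046  0.03      ] [ 0.38291668 -0.10152246  0.036     ]
handle1 [0.634 0.085]
handle2 [0.514 0.08 ]
panelouter1 [0.695 0.12 ]
panelouter2 [0.448 0.113]
boardB [0.697 0.261]
boardC [0.436 0.252]
boardA [0.69  0.464]
boardD [0.43  0.454]
cork a [0.593 0.414]
b [0.594 0.352]
c [0.531 0.349]
d [0.53 0.41]
jar [ 0.435 -0.314]
mist base [ 0.59  -0.321]
```

Request:
move_arm(
  offset=[
    [0,0,0],
    [0,0,0],
    [-0.36,-0.9,0],
    [-0.36,-0.9,0],
    [-0.36,-0.9,0],
    [-0.36,-0.9,0],
    [-0.36,-0.9,0],
    [-0.36,-0.9,0],
    [-0.36,-0.9,0],
    [-0.36,-0.9,0],
  ],
  dr=[
    [0,0,-0.11],
    [0,0,-0.11],
    [0,0,0],
    [0,0,0],
    [0,0,0],
    [0,0,0],
    [0,0,0],
    [0,0,0],
    [0,0,0],
    [0,0,0],
  ],
  claw=[1,1,1,1,1,1,1,0.7,0.7,0.7],
  squeeze=40,
)

```text
t: 1.35
tool_pos: [0.3708, 0.1136, 0.2281]
tcp_rot: [-3.137, -0.002, -3.085]
ft_force: [0.8, -0.4, 0.5]
grip_width: 0.0597
```

Run:
```python
from h import *
o=r.get_obs(); print(o["t"],o["tool_pos"],o["tcp_rot"]); print(tooldelta([.457,-.099,.16]))
```

```text
1.35 [0.37080899 0.11361555 0.22814155] [-3.13651007e+00 -1.97590297e-03 -3.08490679e+00]
[-1.235687   -3.61348079  1.15163379]
```

Request:
move_arm(
  offset=[
    [-0.3,-0.85,0.2],
    [-0.3,-0.85,0.2],
    [-0.3,-0.85,0.25],
    [-0.3,-0.85,0.25],
    [-0.1,-0.4,0.2],
    [0,0,0],
  ],
  dr=[
    [0,0,0.016],
    [0,0,0],
    [0,0,0],
    [0,0,0],
    [0,0,0],
    [0,0,0],
  ],
  claw=[0.7,0.7,0.7,0.7,0.7,0.7],
)

```text
t: 2.1
tool_pos: [0.4588, -0.1235, 0.161]
tcp_rot: [-3.137, 0.0, -3.118]
ft_force: [-0.7, 1.0, -0.1]
grip_width: 0.06
```

Run:
```python
from h import *
o=r.get_obs(); print(o["t"],o["tool_pos"],o["tcp_rot"]); print(tooldelta([.457,-.099,.008]))
m=cam("wrist"); im=eyes.camera("wrist")[:,:,::-1].copy()
c,s=np.cos(.03),np.sin(.03)
for x,y,z in [(-.075,0,.036),(0,0,.036),(.1,.028,.03),(.1,-.028,.03)]:
    u=proj(m,[.457+c*x-s*y,-.0993+s*x+c*y,z]); cv2.circle(im,tuple(int(round(a)) for a in u),4,(255,0,0),1)
cv2.imwrite("pics/w1.png",im)
```

```text
2.1 [ 0.45883473 -0.12345748  0.1610457 ] [-3.13730167e+00  9.47475788e-05 -3.11839882e+00]
[0.02135876 0.41916563 2.54898443]
```

View pics/w1.png

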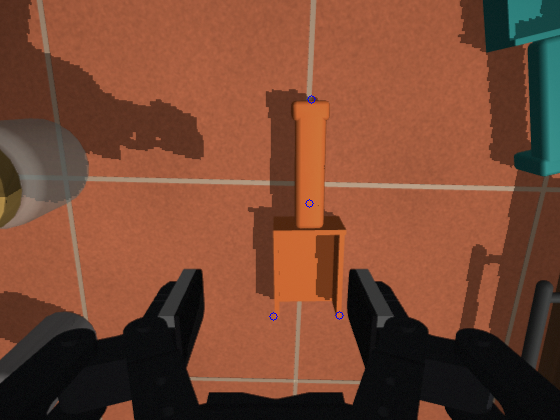

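The wrist view confirms the scoop estimate: the projected points sit on its foot (311,100), handle (310,204) and bowl tips (274/340,316). Descending to grasp.

Request:
move_arm(
  offset=[
    [0.02,0.45,0.2],
    [0,0,0.7],
    [0,0,0.7],
    [0,0,0.6],
    [0,0,0.25],
    [0,0,0.1],
  ],
  dr=[
    [0,0,0],
    [0,0,0],
    [0,0,0],
    [0,0,0],
    [0,0,0],
    [0,0,0],
  ],
  claw=[0.7,0.7,0.7,0.7,0.7,0.7],
)

```text
t: 2.9
tool_pos: [0.4598, -0.09, 0.0098]
tcp_rot: [-3.135, 0.009, -3.11]
ft_force: [0.7, -0.8, 0.6]
grip_width: 0.0599
```

```bash
python3 -c "
from h import *
o=r.get_obs(); print(o['tool_pos'],o['tcp_rot']); print(tooldelta([.457,-.0993,.009]))"
```

```text
[ 0.45976006 -0.08995759  0.00981327] [-3.1347718   0.00856411 -3.11019032]
[ 0.05098128 -0.15409275  0.01416969]
```

Request:
move_arm(
  offset=[
    [0.03,-0.15,0],
    [0,0,0],
    [0,0,0],
    [0,0,0],
    [0,0,0],
    [0,0,0],
    [0,0,-0.4],
    [0,0,-0.6],
    [0,0,-0.6],
    [0,0,-0.6],
  ],
  dr=[
    [0,0,0],
    [0,0,0],
    [0,0,0],
    [0,0,0],
    [0,0,0],
    [0,0,0],
    [0,0,0],
    [0,0,0],
    [0,0,0],
    [0,0,0],
  ],
  claw=[0.7,0.1,0.1,0.1,0.1,0.1,0.1,0.1,0.1,0.1],
)

```text
t: 4.15
tool_pos: [0.4554, -0.0978, 0.1449]
tcp_rot: [-3.137, 0.005, -3.11]
ft_force: [-0.2, -0.1, -1.4]
grip_width: 0.0215
```

```bash
python3 -c "
from h import *
o=r.get_obs(); print(o['tool_pos'],o['tcp_rot'],o['grip_width']); print(tooldelta([.552,.193,.15]))"
```

```text
[ 0.45544235 -0.09778645  0.14490926] [-3.1368495   0.00495331 -3.11031226] 0.021472500547524875
[-1.76047946  4.7933238  -0.09886292]
```

Request:
move_arm(
  offset=[
    [-0.28,0.75,-0.1],
    [-0.28,0.75,0],
    [-0.28,0.75,0],
    [-0.28,0.75,0],
    [-0.28,0.75,0],
    [-0.28,0.75,0],
    [-0.15,0.3,0],
    [0,0,0],
  ],
  dr=[
    [0,0,0],
    [0,0,0],
    [0,0,0],
    [0,0,0],
    [0,0,0],
    [0,0,0],
    [0,0,0],
    [0,0,0],
  ],
  claw=[0.1,0.1,0.1,0.1,0.1,0.1,0.1,0.1],
)

```text
t: 5.15
tool_pos: [0.5612, 0.2013, 0.1528]
tcp_rot: [-3.133, 0.011, -3.113]
ft_force: [-0.6, -0.5, -1.5]
grip_width: 0.0212
```

Run:
```python
from h import *
o=r.get_obs(); print(o['t'],o['tool_pos'],o['tcp_rot'],o['grip_width']); print(tooldelta([.552,.193,.032]))
a=eyes.camera("wrist")[:,:,::-1]; b=eyes.camera("top")[100:260,90:320][:,:,::-1]
b=cv2.resize(b,(400,278)); a=cv2.resize(a,(400,300)); cv2.imwrite("pics/w2.png",np.hstack([a,cv2.copyMakeBorder(b,0,22,0,0,0)]))
```

```text
5.15 [0.56118313 0.20128921 0.15280718] [-3.13315996  0.01122096 -3.11276395] 0.021220213222441348
[ 0.17955336 -0.11671694  2.01262076]
```

View pics/w2.png

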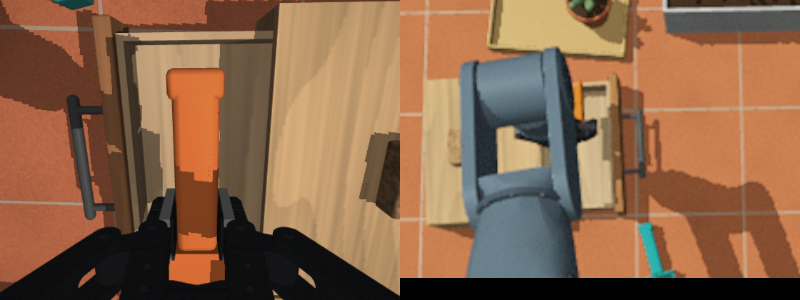

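The wrist view shows the scoop hanging in the drawer opening, with its foot end clear of the near wall. Lowering it.

Request:
move_arm(
  offset=[
    [0.18,-0.12,0],
    [0,0,0.5],
    [0,0,0.5],
    [0,0,0.5],
    [0,0,0.3],
    [0,0,0.1],
    [0,0,0],
  ],
  dr=[
    [0,0,0],
    [0,0,0],
    [0,0,0],
    [0,0,0],
    [0,0,0],
    [0,0,0],
    [0,0,0],
  ],
  claw=[0.1,0.1,0.1,0.1,0.1,0.1,0.1],
)

```text
t: 6.12
tool_pos: [0.5484, 0.1828, 0.0382]
tcp_rot: [-3.131, 0.012, -3.123]
ft_force: [-0.3, 0.5, -1.1]
grip_width: 0.0215
```

```bash
python3 -c "
from h import *
o=r.get_obs(); print(o['tool_pos'],o['tcp_rot'],o['ft_force']); print(tooldelta([.552,.193,.032]))"
```

```text
[0.54843845 0.18277735 0.03815016] [-3.13136253  0.01176816 -3.12253828] [-0.2970876   0.53523556 -1.06459456]
[-0.06138412  0.17026285  0.10149573]
```

Request:
move_arm(
  offset=[
    [-0.05,0.16,0.05],
    [0,0,0.06],
    [0,0,0],
    [0,0,0],
    [0,0,0],
    [0,0,0],
  ],
  dr=[
    [0,0,0],
    [0,0,0],
    [0,0,0],
    [0,0,0],
    [0,0,0],
    [0,0,0],
  ],
  claw=[0.1,0.1,0.45,0.45,0.45,0.45],
)

```text
t: 6.88
tool_pos: [0.555, 0.1949, 0.0366]
tcp_rot: [-3.133, 0.019, -3.121]
ft_force: [0.3, -0.1, 0.5]
grip_width: 0.0385
```

Request:
move_arm(
  offset=[
    [0,0,0],
    [0,0,-0.2],
    [0,0,-0.5],
    [0,0,-0.7],
    [0,0,-0.7],
    [0,0,0],
  ],
  dr=[
    [0,0,0],
    [0,0,0],
    [0,0,0],
    [0,0,0],
    [0,0,0],
    [0,0,0],
  ],
  claw=[0.45,0.45,0.45,0.45,0.45,0.45],
)

```text
t: 7.62
tool_pos: [0.5527, 0.1958, 0.1689]
tcp_rot: [-3.133, 0.02, -3.122]
ft_force: [0.3, -0.1, -0.4]
grip_width: 0.0385
```

Run:
```python
from h import *
o=r.get_obs(); print(o['t'],o['tool_pos'],o['tcp_rot'])
a=eyes.camera("wrist")[:,:,::-1]; b=eyes.camera("scene")[160:290,290:460][:,:,::-1]
b=cv2.resize(b,(392,300),interpolation=cv2.INTER_CUBIC); a=cv2.resize(a,(400,300)); cv2.imwrite("pics/w3.png",np.hstack([a,b]))
```

```text
7.625 [0.55268997 0.19577534 0.16894398] [-3.13291808  0.01982322 -3.12161466]
```

View pics/w3.png

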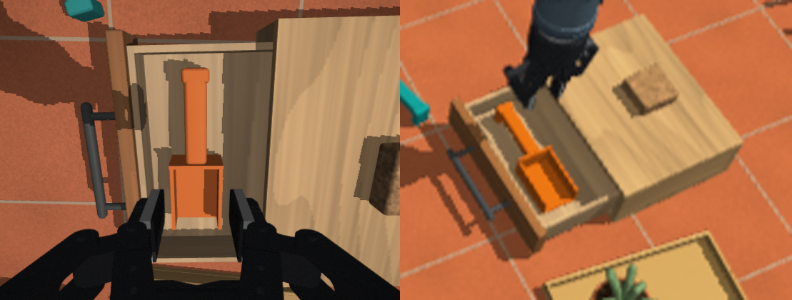

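The scoop lies flat, open side up, in the drawer. Next I move in front of the handle to push.

Request:
move_arm(
  offset=[
    [-0.15,-0.8,0],
    [-0.15,-0.8,0],
    [-0.05,-0.8,0],
    [0,-0.7,0],
    [0,0,0.5],
    [0,0,0.7],
    [0,0,0.7],
    [0,0,0.35],
    [0,0,0],
  ],
  dr=[
    [0,-0.01,0],
    [0,0,0],
    [0,0,0],
    [0,0,0],
    [0,0,0],
    [0,0,0],
    [0,0,0],
    [0,0,0],
    [0,0,0],
  ],
  claw=[0,0,0,0,0,0,0,0,0],
  squeeze=30,
)

```text
t: 8.85
tool_pos: [0.5681, 0.0034, 0.0152]
tcp_rot: [-3.136, 0.007, -3.122]
ft_force: [0.1, 0.5, -0.5]
grip_width: 0.0002
```

Request:
move_arm(
  offset=[
    [0,0.4,-0.25],
    [0,0.4,0],
    [0,0.3,0],
    [0,0.3,0],
    [0,0.3,0],
    [0,0.3,0],
  ],
  dr=[
    [0,0,0],
    [0,0,0],
    [0,0,0],
    [0,0,0],
    [0,0,0],
    [0,0,0],
  ],
  claw=[0,0,0,0,0,0],
)

```text
t: 9.6
tool_pos: [0.5646, 0.1263, 0.0304]
tcp_rot: [-3.135, 0.004, -3.125]
ft_force: [-1.2, -1.0, 1.0]
grip_width: 0.0002
```

Request:
move_arm(
  offset=[
    [0,0.25,0],
    [0,0.25,0],
    [0,0.2,0],
    [0,0.15,0],
    [0,0.1,0],
  ],
  dr=[
    [0,0,0],
    [0,0,0],
    [0,0,0],
    [0,0,0],
    [0,0,0],
  ],
  claw=[0,0,0,0,0],
)

```text
t: 10.22
tool_pos: [0.5634, 0.1882, 0.0299]
tcp_rot: [-3.135, 0.004, -3.123]
ft_force: [-1.6, -0.8, 0.7]
grip_width: -0.0002
```

Request:
move_arm(
  offset=[
    [0,0.08,0],
    [0,0.08,0],
    [0,0.08,0],
  ],
  dr=[
    [0,0,0],
    [0,0,0],
    [0,0,0],
  ],
  claw=[0,0,0],
)

```text
t: 10.6
tool_pos: [0.5634, 0.1916, 0.03]
tcp_rot: [-3.115, -0.0, -3.121]
ft_force: [-3.4, -22.5, 8.0]
grip_width: 0.0
```

Contact force rose to 22 N at the stop, so the drawer is shut. Backing off, then going toward the mister.

Request:
move_arm(
  offset=[
    [0,-0.4,0],
    [0,-0.6,-0.3],
    [0,-0.6,-0.9],
    [0,-0.4,-0.9],
    [0,-0.4,-0.9],
    [0,-0.6,-0.7],
    [0,-0.8,-0.4],
    [0,-0.8,0],
    [0,-0.8,0],
    [0,-0.8,0],
  ],
  dr=[
    [0,0,0],
    [0,0,0],
    [0,0,0],
    [0,0,0],
    [0,0,0],
    [0,0,0],
    [0,0,0],
    [0,0,0],
    [0,0,0],
    [0,0,0],
  ],
  claw=[0,0,0,0,0,0.6,0.6,0.6,0.6,0.6],
)

```text
t: 11.85
tool_pos: [0.5725, -0.1829, 0.2956]
tcp_rot: [-3.113, 0.009, -3.121]
ft_force: [1.1, 0.4, 0.4]
grip_width: 0.0511
```

Run:
```python
from h import *
o=r.get_obs(); print(o['t'],o['tool_pos'],o['tcp_rot'])
m=cam("top"); print("turntable",ray(m,(407,157),.022),"plant",ray(m,(425,145),.18))
a=cv2.cvtColor(eyes.camera("top"),cv2.COLOR_RGB2BGR)
m=cam("wrist"); w=cv2.cvtColor(eyes.camera("wrist"),cv2.COLOR_RGB2BGR)
cv2.imwrite("pics/w4.png",np.hstack([cv2.resize(a[100:280,80:320],(400,300)),cv2.resize(w,(400,300))]))
```

```text
11.85 [ 0.57253344 -0.18291241  0.29557102] [-3.1133272   0.00919984 -3.12140053]
turntable [ 0.65245269 -0.49429248  0.022     ] plant [ 0.64555253 -0.49577575  0.18      ]
```

View pics/w4.png

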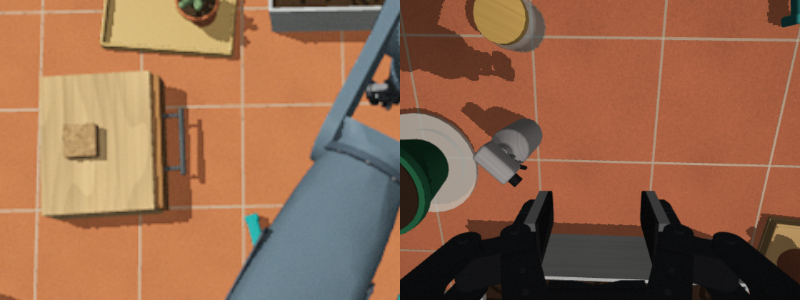

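The left half shows the drawer shut. The right half shows the mister at about (505,155), nozzle at (517,181), left of the gripper. Moving over it for a close look.

Request:
move_arm(
  offset=[
    [-0.1,-0.7,0],
    [-0.1,-0.7,0.1],
    [-0.1,-0.7,0.2],
    [0,-0.2,0.2],
    [0,0,0],
  ],
  dr=[
    [0,0,0],
    [0,0,0],
    [0,0,0],
    [-0.018,0,0],
    [0,0,0],
  ],
  claw=[0.6,0.6,0.6,0.6,0.6],
)

```text
t: 12.58
tool_pos: [0.5939, -0.3259, 0.2684]
tcp_rot: [3.139, 0.011, -3.127]
ft_force: [-0.6, 0.3, -0.5]
grip_width: 0.0512
```

Run:
```python
from h import *
import json
o=r.get_obs(); print(o['t'],o['tool_pos'],o['tcp_rot'])
m=cam("wrist"); w=cv2.cvtColor(eyes.camera("wrist"),cv2.COLOR_RGB2BGR)
json.dump({k:np.asarray(v).tolist() for k,v in m.items()},open("w5.json","w"))
cv2.imwrite("pics/w5.png",w)
```

```text
12.575 [ 0.59391567 -0.32586145  0.26835221] [ 3.13879392  0.0109551  -3.12718655]
```

View pics/w5.png

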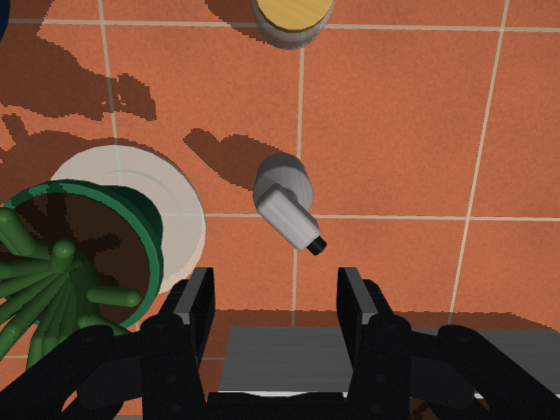

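Run:
```python
from h import *
import json
m={k:np.array(v) for k,v in json.load(open("w5.json")).items()}
c=np.array([ray(m,u,.15)[:2] for u in [(257,204),(278,184),(320,230),(300,250)]]); print(np.round(c,4).tolist(), "sides",[np.linalg.norm(c[i]-c[(i+1)%4]) for i in range(4)])
ax=(c[2]+c[3]-c[0]-c[1])/2; th=np.arctan2(ax[1],ax[0]); ctr=c.mean(0); org=ctr-.004*np.array([np.cos(th),np.sin(th)])
print("heading",th,np.degrees(th),"origin",org, "nozzle",ray(m,(321,247),.136)[:2])
print("predicted nozzle",org+.04*np.array([np.cos(th),np.sin(th)]), "base centre px",proj(m,[*org,0]),"body top",proj(m,[*org,.085]))
```

```text
[[0.5928, -0.3395], [0.5775, -0.3244], [0.6124, -0.2923], [0.6288, -0.3067]] sides [np.float64(0.021468360468970014), np.float64(0.04738473479189523), np.float64(0.021880189552162418), np.float64(0.04876222970730404)]
heading 0.7409695217511783 42.45442634416956 origin [ 0.5999309  -0.31840611] nozzle [ 0.63198398 -0.28880481]
predicted nozzle [ 0.62944348 -0.29140597] base centre px [281.65319118 173.47605083] body top [283.4487139 192.0635787]
```

Measured head sides are about 48 x 22 mm, against 50 x 24 true. The nozzle agrees within 4 mm, and the heading is 42°.

Request:
move_arm(
  offset=[
    [0,0,0],
    [0,0,0],
    [0,0,0],
    [0,0,0],
    [0,0,0],
  ],
  dr=[
    [0,0,-0.115],
    [0,0,-0.115],
    [0,0,-0.115],
    [0,0,-0.115],
    [0,0,-0.03],
  ],
  claw=[0.6,0.6,0.6,0.6,0.6],
)

```text
t: 13.25
tool_pos: [0.5967, -0.3156, 0.2739]
tcp_rot: [-3.131, 0.012, -2.325]
ft_force: [0.4, 0.2, -0.4]
grip_width: 0.051
```

```bash
cat >> h.py <<'E'
def rotdelta(yaw):
    o=r.get_obs(); M=R.from_euler("xyz",o["tcp_rot"]); return (M.inv()*R.from_euler("xyz",[np.pi,0,yaw])).as_rotvec()/(np.pi/2)
E
python3 -c "
from h import *
o=r.get_obs(); print(o['tool_pos'],o['tcp_rot']); print(tooldelta([.6,-.318,.117]),rotdelta(-2.40))"
```

```text
[ 0.59670507 -0.31561939  0.27391149] [-3.1309167   0.01208817 -2.32457894]
[ 0.02295708 -0.03927211  2.6156733 ] [-0.00650302  0.00794814  0.04797242]
```

Request:
move_arm(
  offset=[
    [0.02,-0.04,0.2],
    [0,0,0.6],
    [0,0,0.5],
    [0,0,0],
    [0,0,0],
  ],
  dr=[
    [-0.006,0.008,0.048],
    [0,0,0],
    [0,0,0],
    [0,0,0],
    [0,0,0],
  ],
  claw=[0.6,0.6,0.6,0.6,0.6],
)

```text
t: 13.88
tool_pos: [0.6019, -0.31, 0.202]
tcp_rot: [-3.133, 0.003, -2.393]
ft_force: [1.2, -0.6, 0.1]
grip_width: 0.0508
```

Run:
```python
from h import *
o=r.get_obs(); print(o['tool_pos'],o['tcp_rot']); print(tooldelta([.6,-.318,.117]),rotdelta(-2.40))
m=cam("wrist"); w=cv2.cvtColor(eyes.camera("wrist"),cv2.COLOR_RGB2BGR)
c,s=np.cos(.741),np.sin(.741)
for x,y in [(-.021,.012),(-.021,-.012),(.029,.012),(.029,-.012)]:
    u=proj(m,[.6+c*x-s*y,-.3184+s*x+c*y,.15]); cv2.circle(w,tuple(int(round(a)) for a in u),4,(255,0,0),1)
cv2.imwrite("pics/w6.png",w)
```

```text
[ 0.60192329 -0.3100034   0.20198604] [-3.13250152e+00  2.84527714e-03 -2.39294920e+00]
[ 0.11822757 -0.06294523  1.41673407] [-0.00578118  0.00183174  0.00448041]
```

View pics/w6.png

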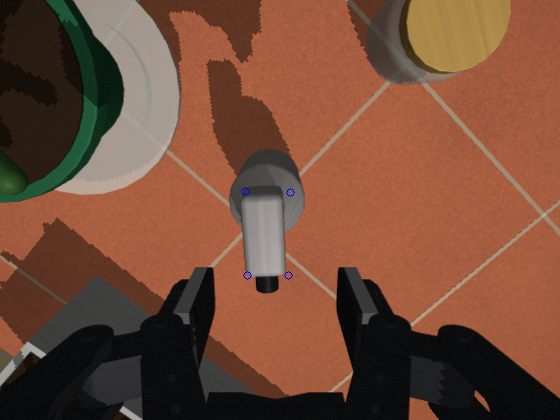

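The projected head corners match the picture within about 3 px. Descending with a slight correction.

Request:
move_arm(
  offset=[
    [0.11,-0.09,0],
    [0,0,0.4],
    [0,0,0.4],
    [0,0,0.4],
    [0,0,0.1],
    [0,0,0],
  ],
  dr=[
    [-0.005,0,0],
    [0,0,0],
    [0,0,0],
    [0,0,0],
    [0,0,0],
    [0,0,0],
  ],
  claw=[0.6,0.6,0.6,0.6,0.6,0.6],
)

```text
t: 14.68
tool_pos: [0.6046, -0.3248, 0.1313]
tcp_rot: [-3.128, 0.005, -2.394]
ft_force: [0.2, -0.3, -0.0]
grip_width: 0.0511
```

```bash
python3 -c "
from h import *
o=r.get_obs(); print(o['tool_pos'],o['tcp_rot'],o['ft_force']); print(tooldelta([.599,-.319,.117]),rotdelta(-2.40))"
```

```text
[ 0.60462637 -0.32478071  0.13130401] [-3.12770616  0.00458227 -2.39449556] [ 0.20719331 -0.27286868 -0.04892067]
[0.00442246 0.13770203 0.23649312] [-0.00883235  0.00294144  0.00348392]
```

Request:
move_arm(
  offset=[
    [0,0.13,0.1],
    [0,0,0.12],
    [0,0,0],
    [0,0,0],
  ],
  dr=[
    [-0.009,0.003,0.003],
    [0,0,0],
    [0,0,0],
    [0,0,0],
  ],
  claw=[0.6,0.6,0.6,0.6],
)

```text
t: 15.18
tool_pos: [0.6004, -0.3198, 0.1203]
tcp_rot: [-3.138, 0.0, -2.4]
ft_force: [0.1, 0.6, -0.1]
grip_width: 0.0513
```

```bash
python3 -c "
from h import *
o=r.get_obs(); print(o['tool_pos'],o['tcp_rot'],o['ft_force']); print(tooldelta([.599,-.319,.117]),rotdelta(-2.40))"
```

```text
[ 0.60036042 -0.31980546  0.12031055] [-3.13849026e+00  2.69548861e-04 -2.39950075e+00] [ 0.07907161  0.64959465 -0.13665172]
[0.00765404 0.02538906 0.05509527] [-0.001975    0.00017209  0.00031757]
```

Good. Close, then lift.

Request:
move_arm(
  offset=[
    [0,0.02,0.04],
    [0,0,0],
    [0,0,0],
    [0,0,0],
    [0,0,0],
    [0,0,-0.2],
    [0,0,-0.5],
    [0,0,-0.7],
    [0,0,-0.7],
    [0,0,-0.5],
  ],
  dr=[
    [0,0,0],
    [0,0,0],
    [0,0,0],
    [0,0,0],
    [0,0,0],
    [0,0,0],
    [0,0,0],
    [0,0,0],
    [0,0,0],
    [0,0,0],
  ],
  claw=[0.15,0.15,0.15,0.15,0.15,0.15,0.15,0.15,0.15,0.15],
  squeeze=60,
)

```text
t: 16.42
tool_pos: [0.5966, -0.3166, 0.2746]
tcp_rot: [3.133, -0.002, -2.399]
ft_force: [-0.2, -1.1, -3.4]
grip_width: 0.0235
```

```bash
python3 -c "
from h import *
o=r.get_obs(); print(o['tool_pos'],o['tcp_rot'],o['ft_force'],o['grip_width']); print(tooldelta([.562,.381,.29]),rotdelta(-2.40))"
```

```text
[ 0.59662278 -0.3165672   0.27457357] [ 3.13339070e+00 -1.57144711e-03 -2.39945684e+00] [-0.2024297  -1.12419871 -3.41111864] 0.023480696037467594
[-7.43195961  8.96066889 -0.19529882] [ 0.00522125 -0.00100183  0.00034168]
```

Request:
move_arm(
  offset=[
    [-0.25,0.3,-0.2],
    [-0.5,0.6,0],
    [-0.5,0.6,0],
    [-0.5,0.6,0],
    [-0.5,0.6,0],
    [-0.5,0.6,0],
    [-0.5,0.6,0],
    [-0.5,0.6,0],
    [-0.5,0.6,0],
    [-0.5,0.6,0],
  ],
  dr=[
    [0.005,0,0],
    [0,0,0],
    [0,0,0],
    [0,0,0],
    [0,0,0],
    [0,0,0],
    [0,0,0],
    [0,0,0],
    [0,0,0],
    [0,0,0],
  ],
  claw=[0.15,0.15,0.15,0.15,0.15,0.15,0.15,0.15,0.15,0.15],
)

```text
t: 17.68
tool_pos: [0.5747, 0.1377, 0.2945]
tcp_rot: [-3.133, 0.001, -2.406]
ft_force: [0.1, -0.2, -2.9]
grip_width: 0.0233
```

```bash
python3 -c "
from h import *
o=r.get_obs(); print(o['tool_pos'],o['tcp_rot'],o['joint_positions'],o['grip_width']); print(tooldelta([.562,.381,.29]),rotdelta(-2.40))"
```

```text
[0.57471572 0.13767312 0.29446584] [-3.13307719e+00  1.28584375e-03 -2.40614770e+00] [ 0.03758069  0.16710486  1.49516893 -0.00572584  1.47286329 -2.26811365] 0.0232734604418244
[-2.56361992  3.1499799   0.05090581] [-0.00542361  0.00080192 -0.00391721]
```

Request:
move_arm(
  offset=[
    [-0.5,0.6,0],
    [-0.5,0.6,0],
    [-0.5,0.6,0],
    [-0.5,0.6,0],
    [-0.3,0.35,0],
    [0,0,0],
    [0,0,0],
  ],
  dr=[
    [-0.005,0,0],
    [0,0,0],
    [0,0,0],
    [0,0,0],
    [0,0,0],
    [0,0,0],
    [0,0,0],
  ],
  claw=[0.15,0.15,0.15,0.15,0.15,0.15,0.15],
)

```text
t: 18.55
tool_pos: [0.562, 0.3627, 0.2967]
tcp_rot: [3.142, 0.0, -2.401]
ft_force: [-0.3, -0.3, -2.4]
grip_width: 0.0233
```

Run:
```python
from h import *
o=r.get_obs(); print(o['t'],o['tool_pos'],o['tcp_rot'],o['grip_width']); print(tooldelta([.562,.381,.24]),rotdelta(-2.40))
m=cam("wrist"); w=cv2.cvtColor(eyes.camera("wrist"),cv2.COLOR_RGB2BGR)
c,s=np.cos(.033),np.sin(.033)
for x,y in [(-.03,.03),(-.03,-.03),(.03,.03),(.03,-.03)]:
    u=proj(m,[.562+c*x-s*y,.381+s*x+c*y,.11]); cv2.circle(w,tuple(int(round(a)) for a in u),4,(255,0,0),1)
b=cv2.cvtColor(eyes.camera("scene"),cv2.COLOR_RGB2BGR)[110:290,300:460]
cv2.imwrite("pics/w7.png",np.hstack([w[:,:],cv2.resize(b,(373,420))])[:, :800]) if 0 else cv2.imwrite("pics/w7.png",np.hstack([cv2.resize(w,(520,390)),cv2.resize(b,(280,315))]) if 0 else np.hstack([cv2.resize(w,(520,390)),cv2.copyMakeBorder(cv2.resize(b,(280,315)),0,75,0,0,cv2.BORDER_CONSTANT)]))
```

```text
18.55 [0.56202624 0.36274433 0.29674549] [ 3.14157504e+00  2.93301239e-04 -2.40075154e+00] 0.023340595936969546
[-0.2047484   0.22479319  0.94582222] [ 1.11418112e-05  1.86725572e-04 -4.78446349e-04]
```

View pics/w7.png

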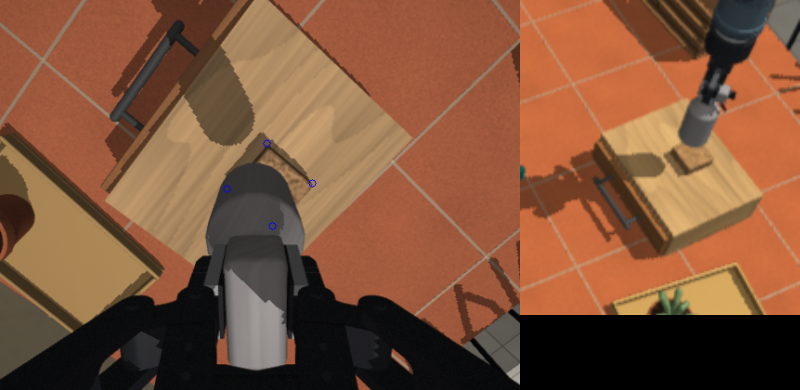

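Projected cork corners match the visible ones at (267,143) and (312,183). Centring and lowering.

Request:
move_arm(
  offset=[
    [-0.2,0.22,0],
    [0,0,0.3],
    [0,0,0.3],
    [0,0,0.25],
    [0,0,0],
    [0,0,0],
  ],
  dr=[
    [0,0,0],
    [0,0,0],
    [0,0,0],
    [0,0,0],
    [0,0,0],
    [0,0,0],
  ],
  claw=[0.15,0.15,0.15,0.15,0.15,0.15],
)

```text
t: 19.4
tool_pos: [0.5622, 0.3787, 0.2403]
tcp_rot: [3.141, -0.003, -2.405]
ft_force: [0.7, -0.1, -3.5]
grip_width: 0.0233
```

```bash
python3 -c "
from h import *
o=r.get_obs(); print(o['tool_pos'],o['tcp_rot'],o['ft_force']); print(tooldelta([.562,.381,.229]),rotdelta(-2.40))"
```

```text
[0.56221531 0.37870722 0.24033278] [ 3.14063089e+00 -2.70911555e-03 -2.40494457e+00] [ 0.6639205  -0.11329128 -3.47134249]
[-0.0235253   0.03053451  0.188846  ] [ 0.00061654 -0.00172316 -0.00314864]
```

Request:
move_arm(
  offset=[
    [-0.02,0.03,0.05],
    [0,0,0.05],
    [0,0,0.04],
    [0,0,0.02],
    [0,0,0.01],
  ],
  dr=[
    [0,0,0],
    [0,0,0],
    [0,0,0],
    [0,0,0],
    [0,0,0],
  ],
  claw=[0.15,0.15,0.15,0.15,0.15],
)

```text
t: 20.02
tool_pos: [0.5627, 0.3814, 0.2315]
tcp_rot: [-3.142, 0.0, -2.405]
ft_force: [-0.9, -0.1, -4.1]
grip_width: 0.0235
```

Request:
move_arm(
  offset=[
    [0,0,0.025],
    [0,0,0.025],
    [0,0,0.02],
  ],
  dr=[
    [0,0,0],
    [0,0,0],
    [0,0,0],
  ],
  claw=[0.15,0.15,0.15],
)

```text
t: 20.4
tool_pos: [0.5631, 0.3814, 0.2278]
tcp_rot: [-3.141, 0.001, -2.405]
ft_force: [-0.9, -0.3, 2.5]
grip_width: 0.0235
```

The force turned from -4 to +2.5 N, so the mister is standing on the cork. Releasing.

Request:
move_arm(
  offset=[
    [0,0,0],
    [0,0,0],
    [0,0,0],
    [0,0,0],
    [0,0,0],
    [0,0,-0.3],
    [0,0,-0.6],
    [0,0,-0.8],
    [0,0,-0.8],
    [0,0,0],
  ],
  dr=[
    [0,0,0],
    [0,0,0],
    [0,0,0],
    [0,0,0],
    [0,0,0],
    [0,0,0],
    [0,0,0],
    [0,0,0],
    [0,0,0],
    [0,0,0],
  ],
  claw=[0.3,0.4,0.5,0.6,0.6,0.6,0.6,0.6,0.6,0.6],
  squeeze=20,
)

```text
t: 21.65
tool_pos: [0.5633, 0.3816, 0.3902]
tcp_rot: [-3.139, 0.009, -2.405]
ft_force: [-0.3, 0.1, -0.6]
grip_width: 0.0515
```

Run:
```python
from h import *
o=r.get_obs(); print(o['t'],o['tool_pos'],o['ft_force'],o['grip_width'])
m=cam("wrist"); w=cv2.cvtColor(eyes.camera("wrist"),cv2.COLOR_RGB2BGR)
c,s=np.cos(.741),np.sin(.741)
for x,y in [(-.021,.012),(-.021,-.012),(.029,.012),(.029,-.012)]:
    u=proj(m,[.562+c*x-s*y,.381+s*x+c*y,.26]); cv2.circle(w,tuple(int(round(a)) for a in u),4,(255,0,0),1)
b=cv2.cvtColor(eyes.camera("scene"),cv2.COLOR_RGB2BGR)[110:290,300:460]
cv2.imwrite("pics/w8.png",np.hstack([cv2.resize(w,(420,315)),cv2.resize(b,(280,315),interpolation=cv2.INTER_CUBIC)]))
```

```text
21.65 [0.56332266 0.3815891  0.39016108] [-0.2675871   0.10200962 -0.59352735] 0.051475346960197677
```

View pics/w8.png

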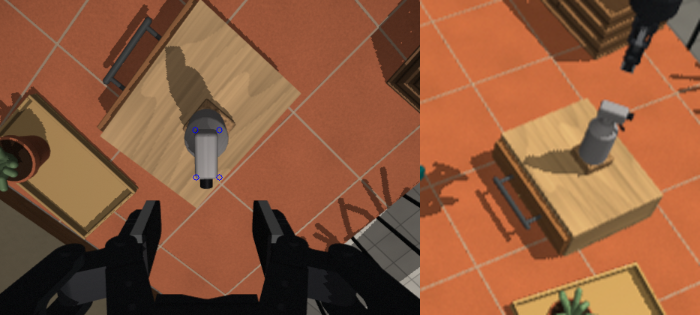

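The mister stands upright on the cork with its head corners within about 2 px of the target. One numeric check of the drawer, then I hand in.

Run:
```python
from h import *
m=cam("top"); h=ray(m,(80+183.5*.6,100+140*.6),.047); f=ray(m,(80+155.5*.6,100+140*.6),.085)
print("handle y",h,"board edge y",f,"handle to edge (shut: 0.049)",f[1]-h[1]); print(r.get_obs()["dq"].round(3)); print(r.sign_off())
```

```text
handle y [0.57205193 0.20554696 0.047     ] board edge y [0.56519722 0.25052047 0.085     ] handle to edge (shut: 0.049) 0.044973501917988434
[ 0.     0.031  0.052 -0.002 -0.01  -0.001]
the job is handed in; nothing more can be done
None
```

I put the orange scoop flat, open side up, in the drawer, pushed the drawer shut, and stood the chrome mister on the middle of the cork block. I handed the job in at about 21.8 s on the robot's clock.

- **Scoop:** the picture after release showed it lying flat and open side up inside the open drawer, away from the walls. I could not see it once the drawer was closed.
- **Drawer:** the push force rose to about 22 N at the end stop. In a top picture taken just after the push, the handle was 45 mm from the board edge. Fully shut should give 49 mm, and a drawer left open would read larger, so the 4 mm difference is measuring error.
- **Mister:** it touched down with only a few newtons. The last picture shows it upright, about 2 px from the intended spot. The gripper was open and about 16 cm above its placing height.
- **Jar and green pot:** no move brought the gripper into contact with either. I did not measure their positions again at the end.

No check failed. At hand-in, the last joint-speed reading was still small but not zero (up to 0.05 rad/s), and the arm was well clear of everything.

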